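# Open the belt-grinder drive and hold the belt tensioner back

### The job

Get the belt grinder's drive ready for a new belt: lift the cover plate off its two pins on the housing and set it down flat, handle up, in the middle of the rubber mat, and let go of it. Then swing the sprung tensioner arm inside the housing back past the click of its ratchet and finish still holding it there, against its spring. Leave the other tools and parts on the bench where they are.

Things in the scene. Friction and masses are not known exactly. Their poses are not given: they have to be found in the camera images.
- housing: grey belt-drive housing fixed to the bench, an open-topped box 240 (x) x 190 (y) x 70 mm high, walls 8 mm, a 24 mm square boss in each inner corner, left or right on the bench, turned up to 0.35 rad. Origin: centre of the underside. 8 mm pins stand 10 mm above the rim at (+100, -75) and (-100, +75) mm. Inside: the tensioner and a fixed pulley, 44 mm across, 31 mm high, at (+75, +30) mm
- cover: loose aluminium cover plate, 240 x 190 x 5 mm, about 0.5 kg, a bar handle on its middle; at the start it lies on the housing's rim, hiding the inside, its two 11 mm holes over the pins and its axes along the housing's. Origin: centre of the plate's underside, z up
- cover_handle (a point): centre of the cover's bar handle: a round bar 12 mm thick, 100 mm long, running along the cover's x, on two legs at its ends; this point is 40 mm above the plate's underside, 35 mm above its top face
- mat: black rubber mat fixed on the bench, 280 (its x) x 230 (its y) x 6 mm. Origin: centre of the underside; top face 6 mm above the bench
- tensioner (a joint): angle (rad) of the sprung tensioner arm about pivot. 0 = at rest; grows as the arm swings anticlockwise seen from above, its post going towards the housing's +y. The pawl tops the ratchet tooth at 0.40 (the push stiffens a little, then eases); hard stop at 0.60; 0.54 is well past the click. It does not lock: let go, it springs back to 0. At the post it takes 5 to 9 N
- pivot (a point): top of the tensioner's pivot pin, on its upright axis, fixed in the housing 70 mm from its centre towards -x, 36 mm above the bench
- idler: free end of the tensioner arm, 100 mm from the pivot: a black roller (32 mm across, 18 to 30 mm above the bench) free to turn, and on it an upright steel post, 18 mm thick, from 30 to 64 mm above the bench, to push or grip. Origin: on the post's axis at bench level. At rest it is at (+27, -25) mm from the housing's centre, in the housing's axes, at the stop at (+24, +34)
- post_top (a point): centre of the post's top face, 64 mm above the bench, 6 mm below the housing's rim
- wrench: open-ended wrench, 160 mm, lying between the housing and the mat; to be left alone
- hammer: hammer lying on the bench at the far left; to be left alone
- screwdriver: screwdriver lying by the vice, to the right; to be left alone
- tape_roll: cardboard tape roll, 90 mm across, 25 mm high, beyond the work; to be left alone
- jar: upright glass jar, 70 mm across, 90 mm tall, to the left; to be left alone
- tube_offcut: square steel tube, 160 x 30 x 30 mm, lying at the far right; to be left alone
- spare_pulley: loose aluminium pulley, 60 mm across, 24 mm high, near the robot, to its right; to be left alone

How it is judged:
On the way, in this order (a step that is already met when the one before it is completed fails the run):
1. the cover lies flat, handle up, in the middle of the mat, released (horizontal distance between cover and mat below 0.07 m and height (world z) of cover below 0.013 m and angle between cover's own z axis and vertical below 0.06 rad and linear speed of cover below 0.02 m/s and contact force between each of the fingers, the arm and cover below 0.1 N), for 0.2 s.
2. the tensioner arm is held past its ratchet click (value of joint tensioner above 0.48 rad and contact force between any of the fingers, the arm and idler above 1 N), for 0.3 s.
At the end, for the whole second after the job is handed in: The cover lies flat, handle up (within 0.06 rad), at rest on the mat, its centre within 70 mm of the mat's centre, not touched; the tensioner arm stands beyond 0.48 rad (the click is at 0.40) and the robot is pressing on or gripping its post or roller with more than 1 N (all of step 1 and all of step 2); the arm keeps its last pose, push and grip.
It fails at once if a bystander is moved more than 30 mm (distance of any of wrench, hammer, screwdriver, tape_roll, jar, tube_offcut, spare_pulley from where it was at the start of the episode above 0.03 m).
It fails at once if the cover is dropped from more than 30 mm above the mat or bench instead of being set down (height (world z) of cover above 0.036 m and contact force between each of the fingers, the arm and cover below 0.05 N and horizontal distance between cover and housing above 0.12 m).
It also fails if it takes over 54 s, if anything falls off the work surface, if the arm or the gripper's body presses on something with over 40 N, if the wrist force passes 120 N, or if a joint passes its speed limit or range.

### The arm

A 7-joint arm with a two-finger parallel gripper is mounted at the origin on the work surface. World frame = base frame: x ahead of the robot, y to its left, z up, the work surface at z = 0. Lengths are in m, angles in rad, forces in N, time in s.
With the tool pointing down it reaches from about 0.35 to 0.9 m from the base axis. Payload 19.9 kg.
Tool frame: the origin (TCP) lies at the very end of the fingers, on their centre line; the grasp point (between the pads) lies 19 mm behind it (pinch_z is the distance from the TCP to the grasp point, in m); z points along the fingers, y is the line along which they close (so a half turn about z gives the same grasp; the last joint's range is limited). The gripper opens to 94 mm and grips with 3 to 60 N. Pads are 16 mm wide; open, the fingers measure 119 mm over their backs; the gripper's body (75 mm by 177 mm) begins 78 mm behind the grasp point.
Start: joints at [1.183, 0.417, -0.01, 1.614, 0.005, 1.111, -0.053], TCP at [0.212, -0.588, 0.205] pointing down, gripper open.
Joint ranges: [-2.81, 2.81], [-0.39, 2.02], [-1.27, 1.25], [0.06, 2.57], [-1.19, 4.33], [0.19, 2], [-2.82, 2.82]. Speed limits (rad/s): [1.89, 1.89, 2.39, 2.39, 3.01, 3.01, 3.01].

### API

Orientations are given as a unit quaternion [x, y, z, w].
In Python, from workcell import * gives the robot as it stands. The module is installed in compiled form; this text tells all that it offers.
- The arm moves only by the tool carry_out, never from a script. Its argument "moves" is one flat list of numbers, 7 for each row, row after row: the shift along the tool's x, y, z in mm, then the turn, a rotation vector about the tool's x, y, z in rad, then the opening, from -1 (shut) to 1 (fully open). In form: [x, y, z, rx, ry, rz, grip, x, y, z, rx, ry, rz, grip, ...]. A call has 1 to 20 rows; each row is the pose to reach, as a shift and turn from the pose commanded when the call began, along the tool's axes at that moment; what a row does not reach only later rows make up. A row lasts 1/12 s, in which the tool goes at most 41.7 mm and 7.16 degrees, less where a joint would pass 70% of its speed; a pose out of reach is approached as far as the arm can. A call with a gripper value outside its range is refused whole. The fingers move at their own pace and stop on an object; "force" is the grip in N (left out, the last holds). Time passes only in rows, so rows that repeat a pose let the fingers close. It gives the time, the measured TCP pose, the force, the opening and the grip force at its end, in the units of the state.
- observe(): the state, without advancing time (a new reading comes with each control period).
- camera(name): name is "scene" or "top" or "wrist"; returns the picture (400x640x3 uint8, blue, green, red); there is no depth.
- camera_params(name): a dict with "camera_matrix" (3x3 intrinsics, pixels), "world_from_camera" (4x4, takes a point from camera to world coordinates). Camera axes: x right, y down, z forward; pixel columns grow to the right and rows downward; lengths in m; the calibration is good to about 2 mm. A picture is of the moment at which its call begins: read the wrist's pose just before it. camera_params takes no time and is no camera call; for the wrist camera it gives the pose at the moment of the call.
- job_done(): hands the job in; it is judged then, once.
Trained networks look in the newest picture that a camera, given by its name, has taken for a name from the list of things; names that differ only in an ending like _2 or _b are one class to them, and where a whole thing is asked for, a point or a joint stands for the part that bears it (a point fixed in the world has none). Each returns a list of dicts, best first, with "p" (0 to 1); they miss things now and then, are a little off and sometimes report something else, mostly with a low value. They report only what shows in the picture. A call takes as long as a camera call.
- spot_in(label, camera): "extent" ([left, top, right, bottom] in pixels, round what is visible of it).
- trace(label, camera): "pixels" (400x640 bool, what is visible of it) and "extent" ([left, top, right, bottom] in pixels, round what is visible of it).
The state is a dict: "time_s": time; "qpos": joint angles; "qd": joint speeds; "tau": joint torques, N m; "ee_pos": TCP position; "ee_rot": TCP orientation; "ft_force": force on the tool from outside, world axes, zero at the start; "torque": the same for the moment, N m; "finger_gap": finger opening in m; "grasp_force": force on a finger pad.
Only numpy, scipy, OpenCV 4.12 (cv2) and the standard library are available. Lean on these libraries where they do the work, as an engineer would, in place of code of your own. Each camera call takes 0.05 s, during which the arm holds its last target. There are 200 camera calls.

## Working session

There is one attempt and no reset: what is moved stays moved. The work goes in short steps, Python scripts to look and compute and a tool call to move; the robot and the scene stay as the last step left them, time stands still between calls to the robot, and variables do not carry over. Pictures are saved under pics/ and viewed, at most 10 in all, crops included, and the job is handed in when it is done.

Besides the shell and the picture viewer there is one more tool, called after "Call:" as name(argument=value, ...) on one line, values as JSON. carry_out: Moves the arm, as the interface text tells. Its arguments: {"type":"object","properties":{"moves":{"type":"array","items":{"type":"number"}},"force":{"type":"number"}},"required":["moves"]}

```bash
mkdir -p pics; cat > h.py <<'E'
from workcell import *
import numpy as np, cv2
from scipy.spatial.transform import Rotation as R
def ray(P,u,v):
    K=np.array(P["camera_matrix"]);T=np.array(P["world_from_camera"])
    d=T[:3,:3]@np.linalg.solve(K,[u,v,1.]);return T[:3,3],d
def atz(P,u,v,z):
    o,d=ray(P,u,v);return o+d*(z-o[2])/d[2]
def tri(rays):
    A=np.zeros((3,3));b=np.zeros(3)
    for o,d in rays:
        d=d/np.linalg.norm(d);M=np.eye(3)-np.outer(d,d);A+=M;b+=M@o
    x=np.linalg.solve(A,b)
    return x,[np.linalg.norm(np.cross(x-o,d/np.linalg.norm(d))) for o,d in rays]
def proj(P,p):
    K=np.array(P["camera_matrix"]);T=np.linalg.inv(np.array(P["world_from_camera"]))
    q=K@(T[:3,:3]@np.asarray(p)+T[:3,3]);return q[:2]/q[2]
E
python3 - <<'E'
from h import *
np.set_printoptions(precision=4,suppress=True)
s=observe();print(s["time_s"],s["ee_pos"],s["ee_rot"],s["finger_gap"],s["ft_force"])
for c in("top","scene"):
    im=camera(c);cv2.imwrite(f"pics/{c}0.png",im);P=camera_params(c);print(c,np.array(P["world_from_camera"]))
    for l in("cover","cover_handle","mat","housing"):
        r=trace(l,c)
        for d in r[:2]:
            m=d["pixels"].astype(np.uint8);cs,_=cv2.findContours(m,0,2)
            if not cs: continue
            k=max(cs,key=cv2.contourArea);rr=cv2.minAreaRect(k)
            print(l,round(d["p"],2),d["extent"],m.sum(),"rect",rr)
print(observe()["time_s"])
E
```

```text
0.0 [ 0.2117 -0.5876  0.2048] [ 0.9851  0.172  -0.0001 -0.0006] 0.09402787521364527 [-0.3328 -0.0853  0.5583]
top [[ 0.0234 -0.9923  0.1219  0.3607]
 [-0.9993 -0.0268 -0.0264  0.0268]
 [ 0.0295 -0.1212 -0.9922  1.3375]
 [ 0.      0.      0.      1.    ]]
cover 0.81 [362.2, 164.8, 428.4, 243.3] 4777 rect ((394.2544860839844, 202.31639099121094), (78.22634887695312, 62.86045455932617), 86.18592071533203)
cover 0.51 [360.6, 168.9, 419.2, 242.6] 241 rect ((361.7123107910156, 205.52272033691406), (73.24576568603516, 3.384206771850586), 85.48600769042969)
cover_handle 0.67 [361.9, 165.4, 430.8, 245.0] 4695 rect ((394.61602783203125, 202.681640625), (77.53994750976562, 62.713104248046875), 86.05481719970703)
mat 0.69 [195.8, 145.6, 266.1, 229.4] 6131 rect ((231.5, 187.5), (87.0, 73.0), 90.0)
housing 0.5 [359.1, 173.0, 364.4, 242.1] 198 rect ((362.9801330566406, 221.00157165527344), (44.17885971069336, 3.309426784515381), 85.42607879638672)
scene [[-0.7947  0.4329 -0.4254  1.0729]
 [ 0.6066  0.59   -0.5328  0.7303]
 [ 0.0203 -0.6815 -0.7315  1.0599]
 [ 0.      0.      0.      1.    ]]
cover 0.63 [229.0, 140.4, 315.8, 192.6] 2486 rect ((271.7693176269531, 164.95660400390625), (42.14067459106445, 74.03329467773438), 59.47029495239258)
cover_handle 0.89 [230.9, 140.3, 312.6, 195.8] 2372 rect ((272.42352294921875, 165.35987854003906), (39.984153747558594, 73.50381469726562), 61.38954162597656)
mat 0.85 [294.1, 233.0, 411.7, 332.0] 6055 rect ((352.5989685058594, 279.11419677734375), (77.13066101074219, 89.52396392822266), 49.08561706542969)
housing 0.96 [233.4, 166.0, 314.9, 209.5] 1129 rect ((273.58758544921875, 187.90078735351562), (38.924049377441406, 83.27500915527344), 86.42366790771484)
0.5
```

```bash
python3 - <<'E'
import cv2,numpy as np
a=cv2.imread("pics/top0.png");b=cv2.imread("pics/scene0.png")
a=cv2.resize(a[120:270,180:450],None,fx=2.9,fy=2.9,interpolation=2)[:, :783]
cv2.imwrite("pics/topc.png",a)
E
```

```text
(no output)
```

View pics/topc.png

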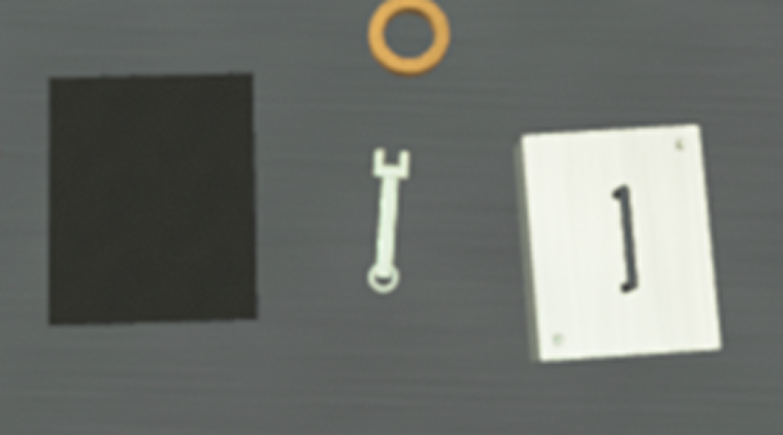

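View pics/scene0.png

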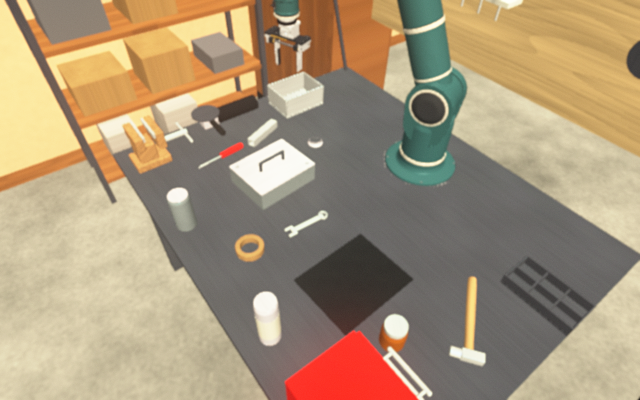

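The top view shows the mat on the left (crop 50–257, 75–325), the wrench between the two, and the cover on the right. Its pin holes are near (680,145) and (558,340), and the handle ends near (622,188) and (630,290). The scene view agrees: handle up, nothing near the cover.

```bash
python3 - <<'E'
from h import *
np.set_printoptions(precision=4,suppress=True)
P=camera_params("top");S=camera_params("scene")
im=cv2.imread("pics/top0.png");g=cv2.cvtColor(im,6)
def quad(mask):
    cs,_=cv2.findContours(mask.astype(np.uint8),0,2);k=max(cs,key=cv2.contourArea)
    return cv2.minAreaRect(k)
z=np.zeros_like(g);z[150:260,350:440]=1
r=quad((g>185)&(z>0));print(r)
C=[atz(P,u,v,.075) for u,v in cv2.boxPoints(r)];print("cover",np.array(C),np.mean(C,0),[np.linalg.norm(C[i]-C[i-1]) for i in(1,2)])
z=np.zeros_like(g);z[140:240,185:280]=1
r=quad((g<65)&(z>0));print(r)
M=[atz(P,u,v,.006) for u,v in cv2.boxPoints(r)];print("mat",np.array(M),np.mean(M,0),[np.linalg.norm(M[i]-M[i-1]) for i in(1,2)])
h=[atz(P,u,v,.075)for u,v in((414.5,170),(372.4,237.2))];print("holes",h,np.mean(h,0))
a,b=[atz(P,u,v,.110)for u,v in((394.5,184.8),(397.2,220))];print("handle",a,b,(a+b)/2,np.arctan2(*(a-b)[[1,0]]))
# handle ends in scene: (261,158),(283,150)
for uv in((261,158),(283,150)): print(atz(S,*uv,.11))
print(tri([ray(P,395.9,202.4),ray(S,272,154.5)]))
s=observe();print(R.from_quat(s["ee_rot"]).as_matrix())
Pw=camera_params("wrist");T=np.array(Pw["world_from_camera"]);print(np.array(Pw["camera_matrix"]),T, R.from_quat(s["ee_rot"]).inv().as_matrix()@(T[:3,3]-s["ee_pos"]))
E
```

```text
((393.6684875488281, 203.1065216064453), (78.54905700683594, 62.16141128540039), 85.42607879638672)
cover [[ 0.631  -0.146   0.075 ]
 [ 0.6526 -0.3406  0.075 ]
 [ 0.4086 -0.3579  0.075 ]
 [ 0.3889 -0.1676  0.075 ]] [ 0.5203 -0.253   0.075 ] [np.float64(0.19574748698918917), np.float64(0.24459198505970317)]
((232.0, 188.49996948242188), (69.99998474121094, 84.99998474121094), 0.0)
mat [[0.4211 0.3618 0.006 ]
 [0.698  0.3777 0.006 ]
 [0.705  0.1499 0.006 ]
 [0.4266 0.1396 0.006 ]] [0.5627 0.2573 0.006 ] [np.float64(0.2773353166705487), np.float64(0.22785529481916406)]
holes [array([ 0.6248, -0.3183,  0.075 ]), array([ 0.4123, -0.1875,  0.075 ])] [ 0.5185 -0.2529  0.075 ]
handle [ 0.5702 -0.2476  0.11  ] [ 0.4639 -0.2557  0.11  ] [ 0.5171 -0.2516  0.11  ] 0.07589493454951705
[ 0.5496 -0.2684  0.11  ]
[ 0.4624 -0.2596  0.11  ]
(array([ 0.5152, -0.249 ,  0.1222]), [np.float64(2.8363047027889205e-05), np.float64(2.83630470278413e-05)])
[[ 0.9408  0.3389 -0.0001]
 [ 0.3389 -0.9408  0.0001]
 [-0.     -0.0001 -1.    ]]
[[285.1502   0.     316.4708]
 [  0.     285.1502 198.0275]
 [  0.       0.       1.    ]] [[ 0.3381 -0.9101 -0.2397  0.2812]
 [-0.9411 -0.3267 -0.0869 -0.5631]
 [ 0.0008  0.255  -0.9669  0.3842]
 [ 0.      0.      0.      1.    ]] [ 0.0737  0.0001 -0.1788]
```

Call:
carry_out(moves=[402,-212,-55,0,0,0.256,1,402,-212,-55,0,0,0.256,1,402,-212,-55,0,0,0.256,1,402,-212,-55,0,0,0.256,1,402,-212,-55,0,0,0.256,1,402,-212,-55,0,0,0.256,1,402,-212,-55,0,0,0.256,1,402,-212,-55,0,0,0.256,1,402,-212,-55,0,0,0.256,1,402,-212,-55,0,0,0.256,1,402,-212,-55,0,0,0.256,1,402,-212,-55,0,0,0.256,1,402,-212,-55,0,0,0.256,1,402,-212,-55,0,0,0.256,1,402,-212,-55,0,0,0.256,1,402,-212,-55,0,0,0.256,1])

```text
time_s: 1.83
ee_pos: [0.5173, -0.2535, 0.2603]
ee_rot: [0.999, 0.044, -0.0, 0.0]
ft_force: [0.6, 0.5, -0.9]
finger_gap: 0.0941
grasp_force: 0.0
```

```bash
python3 - <<'E'
from h import *
import json
np.set_printoptions(precision=4,suppress=True)
s=observe();print(s["time_s"],s["ee_pos"],R.from_quat(s["ee_rot"]).as_rotvec(),s["qpos"],s["qd"])
P=camera_params("wrist");im=camera("wrist");cv2.imwrite("pics/w1.png",im)
json.dump({k:np.array(v).tolist() for k,v in P.items()},open("w1.json","w"))
for d in trace("cover_handle","wrist")[:2]: print(d["p"],d["extent"])
c=np.array([.518,-.252])
for yaw in(.09,):
    e=np.array([np.cos(yaw),np.sin(yaw)]);n=np.array([-e[1],e[0]])
    for lx,ly,z in((100,-75,75),(-100,75,75),(50,0,110),(-50,0,110)): print(lx,ly,proj(P,[*(c+e*lx/1000+n*ly/1000),z/1000]))
E
```

```text
1.8333 [ 0.5173 -0.2535  0.2603] [ 3.1384  0.1378 -0.0007] [ 0.5514  0.2896 -0.1843  1.6685  0.0568  1.1891 -1.1297] [-0.0025  0.0011 -0.0045 -0.0015 -0.0001  0.0006 -0.0032]
0.86 [233.4, 80.8, 390.7, 263.5]
100 -75 [376.6024  99.532 ]
-100 75 [261.3585 251.7635]
50 0 [314.7009 143.7366]
-50 0 [315.0912 226.5667]
```

View pics/w1.png

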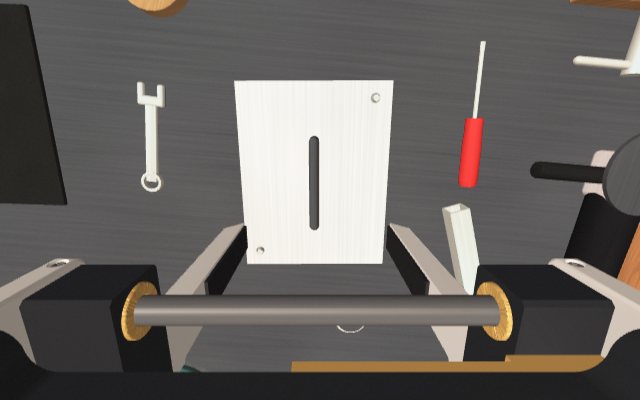

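The wrist picture shows the cover at (235–393, 80–264). The handle bar runs from (314,137) to (314,230), and the pin heads are at (375.5,98) and (260.5,250.5), within 2 px of prediction.

```bash
python3 - <<'E'
from h import *
import json
np.set_printoptions(precision=4,suppress=True)
P=json.load(open("w1.json"));Tp=camera_params("top")
im=cv2.imread("pics/w1.png");g=cv2.cvtColor(im,6)
m=np.zeros_like(g);m[105:245,285:345]=(g[105:245,285:345]<120)
k=max(cv2.findContours(m,0,2)[0],key=cv2.contourArea);r=cv2.minAreaRect(k);print(r,r[0])
t=cv2.imread("pics/top0.png");gt=cv2.cvtColor(t,6);m2=np.zeros_like(gt);m2[175:230,383:408]=gt[175:230,383:408]<150
ys,xs=np.nonzero(m2);print(xs.min(),xs.max(),ys.min(),ys.max(),xs.mean(),ys.mean())
ct=((xs.min()+xs.max())/2,(ys.min()+ys.max())/2)
print("handle tri",tri([ray(P,*r[0]),ray(Tp,*ct)]))
print("handle@.11",atz(P,*r[0],.11),atz(Tp,*ct,.11))
for u,v in((375.5,98),(260.5,250.5)):print(atz(P,u,v,.077))
for a,b in(((375.5,98),(414.5,170)),((260.5,250.5),(372.4,237.2))):print("hole tri",tri([ray(P,*a),ray(Tp,*b)]))
# plate edges in wrist
cor=[(235,81),(393,80.5),(383,264),(246,264)]
C=np.array([atz(P,u,v,.075)for u,v in cor]);print(C,C.mean(0),[np.linalg.norm(C[i]-C[i-1]) for i in range(4)])
E
```

```text
((313.5, 182.5), (93.0, 9.0), 90.0) (313.5, 182.5)
391 399 184 220 395.921875 201.828125
handle tri (array([ 0.52  , -0.2509,  0.0984]), [np.float64(0.0009968019929282592), np.float64(0.0009968019929281825)])
handle@.11 [ 0.5229 -0.2499  0.11  ] [ 0.5179 -0.2491  0.11  ]
[ 0.6258 -0.3158  0.077 ]
[ 0.4144 -0.1854  0.077 ]
hole tri (array([ 0.6251, -0.3168,  0.0768]), [np.float64(0.0011973747341513866), np.float64(0.001197374734151434)])
hole tri (array([ 0.413 , -0.1863,  0.0757]), [np.float64(0.0013595336439288506), np.float64(0.0013595336439287573)])
[[ 0.6304 -0.1467  0.075 ]
 [ 0.6473 -0.3342  0.075 ]
 [ 0.4077 -0.3574  0.075 ]
 [ 0.3911 -0.1655  0.075 ]] [ 0.5191 -0.2509  0.075 ] [np.float64(0.24010992869682968), np.float64(0.1882191614037596), np.float64(0.24080759735414675), np.float64(0.19267448856948796)]
```

Call:
carry_out(moves=[2,-2,40,0,0,0,1,2,-2,80,0,0,0,1,2,-2,120,0,0,0,1,2,-2,145,0,0,0,1,2,-2,160,0,0,0,1,2,-2,168,0,0,0,1,2,-2,168,0,0,0,1,2,-2,168,0,0,0,-1,2,-2,168,0,0,0,-1,2,-2,168,0,0,0,-1,2,-2,168,0,0,0,-1,2,-2,168,0,0,0,-1,2,-2,168,0,0,0,-1,2,-2,168,0,0,0,-1], force=50)

```text
time_s: 3.1
ee_pos: [0.5201, -0.2501, 0.0926]
ee_rot: [0.999, 0.045, 0.0, 0.0]
ft_force: [0.2, -0.6, 0.2]
finger_gap: 0.0507
grasp_force: 0.0
```

Call:
carry_out(moves=[0,0,0,0,0,0,-1,0,0,0,0,0,0,-1,0,0,0,0,0,0,-1,0,0,0,0,0,0,-1,0,0,0,0,0,0,-1,0,0,0,0,0,0,-1,0,0,0,0,0,0,-1,0,0,0,0,0,0,-1])

```text
time_s: 3.77
ee_pos: [0.52, -0.2501, 0.0924]
ee_rot: [0.999, 0.045, -0.0, -0.0]
ft_force: [-0.0, -0.1, -0.4]
finger_gap: 0.0104
grasp_force: 50.0
```

Call:
carry_out(moves=[0,0,-8,0,0,0,-1,0,0,-16,0,0,0,-1,0,0,-26,0,0,0,-1,0,0,-40,0,0,0,-1,0,0,-60,0,0,0,-1,0,0,-80,0,0,0,-1,0,0,-100,0,0,0,-1,0,0,-100,0,0,0,-1,0,0,-100,0,0,0,-1])

```text
time_s: 4.52
ee_pos: [0.5203, -0.2503, 0.1935]
ee_rot: [0.999, 0.045, 0.001, 0.001]
ft_force: [-0.1, 0.8, -4.9]
finger_gap: 0.0105
grasp_force: 50.0
```

```bash
python3 - <<'E'
from h import *
import json
np.set_printoptions(precision=4,suppress=True)
s=observe();print(s["time_s"],s["ee_pos"],R.from_quat(s["ee_rot"]).as_rotvec(),s["qpos"],s["ft_force"],s["torque"],s["finger_gap"])
a=camera("scene");w=camera("wrist");t=camera("top")
cv2.imwrite("pics/t2.png",t);json.dump({k:np.array(v).tolist() for k,v in camera_params("wrist").items()},open("w2.json","w"))
cv2.imwrite("pics/w2.png",w)
cv2.imwrite("pics/mix2.png",np.vstack([cv2.resize(a[60:260,160:480],(640,400))[:300],w[:300]]))
E
```

```text
4.5167 [ 0.5203 -0.2503  0.1935] [3.1374 0.1409 0.0028] [ 0.543   0.3498 -0.1848  1.745   0.0728  1.0514 -1.1479] [-0.0587  0.8418 -4.9499] [ 0.0212  0.0796 -0.0207] 0.010515064723679695
```

View pics/mix2.png

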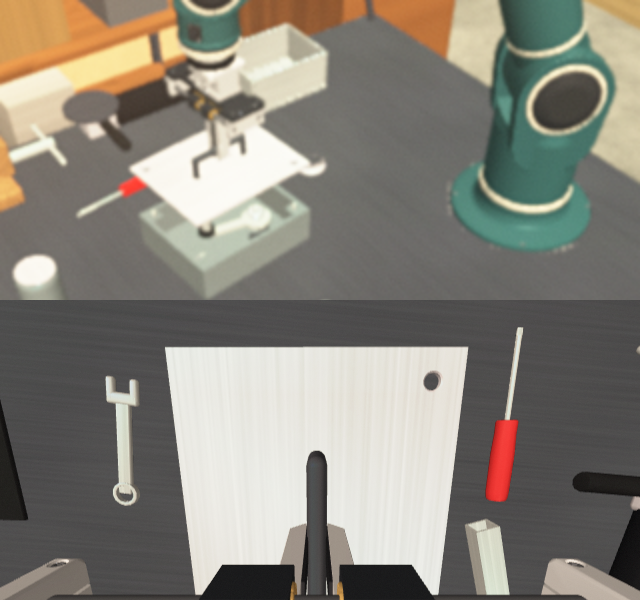

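The cover hangs level from the handle (about 4.9 N) and the open housing is visible below it. In the scene half, the post is at about (206,228). Next I carry the cover over to the mat.

Call:
carry_out(moves=[1,-6,0,0,0,0,-1,3,-18,0,0,0,0,-1,6,-36,0,0,0,0,-1,11,-62,0,0,0,0,-1,16,-92,0,0,0,0,-1,22,-124,0,0,0,0,-1,28,-156,0,0,0,0,-1,33,-188,0,0,0,0,-1,39,-220,0,0,0,0,-1,44,-252,0,0,0,0,-1,50,-284,0,0,0,0,-1,56,-316,0,0,0,0,-1,61,-348,0,0,0,0,-1,67,-378,0,0,0,0,-1,72,-406,0,0,0,0,-1,76,-432,0,0,0,0,-1,80,-454,0,0,0,0,-1,84,-474,0,0,0,0,-1,86,-490,0,0,0,0,-1,88,-502,0,0,0,0,-1])

```text
time_s: 6.33
ee_pos: [0.5613, 0.2606, 0.192]
ee_rot: [0.999, 0.046, -0.001, -0.0]
ft_force: [-0.3, -0.6, -4.4]
finger_gap: 0.0107
grasp_force: 50.0
```

Call:
carry_out(moves=[0,0,0,0,0,0,-1,0,0,0,0,0,0,-1,0,0,0,0,0,0,-1])

```text
time_s: 6.58
ee_pos: [0.5625, 0.2571, 0.1922]
ee_rot: [0.999, 0.045, -0.0, 0.0]
ft_force: [0.6, -0.5, -4.6]
finger_gap: 0.0108
grasp_force: 50.0
```

```bash
python3 - <<'E'
from h import *
import json
np.set_printoptions(precision=4,suppress=True)
s=observe();print(s["time_s"],s["ee_pos"],R.from_quat(s["ee_rot"]).as_rotvec(),s["ft_force"],s["torque"],s["finger_gap"])
P=camera_params("wrist");w=camera("wrist");a=camera("scene");t=camera("top");cv2.imwrite("pics/t3.png",t)
cv2.imwrite("pics/w3.png",w);json.dump({k:np.array(v).tolist() for k,v in P.items()},open("w3.json","w"))
cv2.imwrite("pics/mix3.png",np.vstack([cv2.resize(a[150:350,230:550],(640,400))[:300],w[:300]]))
E
```

```text
6.5833 [0.5625 0.2571 0.1922] [ 3.1379  0.1402 -0.0006] [ 0.5847 -0.509  -4.5719] [-0.016  -0.0474 -0.0456] 0.010778786330419158
```

View pics/mix3.png

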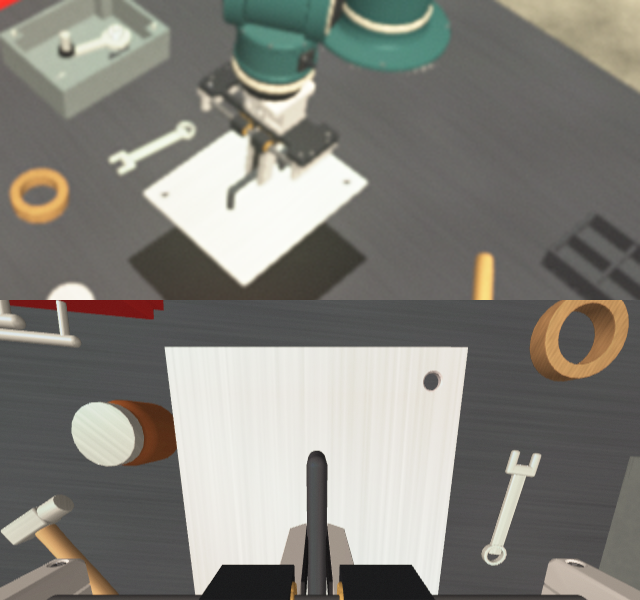

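The plate is still level over the mat, and the jar is close on the left. I'll check how much room there is.

```bash
python3 - <<'E'
from h import *
np.set_printoptions(precision=4,suppress=True)
P=camera_params("top");S=camera_params("scene")
print("lid scene",atz(S,396,324,.09))
for d in spot_in("jar","top")[:2]: 
    e=d["extent"];print(d["p"],e,atz(P,(e[0]+e[2])/2,(e[1]+e[3])/2,.07),atz(P,e[2],(e[1]+e[3])/2,.06))
for c in [(361,236),(411.5,279),(348,332),(294.5,281)]: print(atz(S,*c,.006))
for c in [(197.2,146.5),(267.2,145.3),(268.6,230.3),(197.2,232)]: print(atz(P,*c,.006))
E
```

```text
lid scene [0.6034 0.466  0.09  ]
0.7 [150.3, 161.0, 171.4, 180.6] [0.6003 0.4666 0.07  ] [0.6031 0.4377 0.06  ]
[0.4347 0.1496 0.006 ]
[0.4214 0.3658 0.006 ]
[0.6848 0.3813 0.006 ]
[0.7088 0.1611 0.006 ]
[0.6963 0.3769 0.006 ]
[0.7074 0.1494 0.006 ]
[0.429  0.1346 0.006 ]
[0.4179 0.361  0.006 ]
```

Call:
carry_out(moves=[0,0,10,0,0,0,-1,0,0,30,0,0,0,-1,0,0,55,0,0,0,-1,0,0,80,0,0,0,-1,0,0,105,0,0,0,-1,0,0,125,0,0,0,-1,0,0,140,0,0,0,-1,0,0,150,0,0,0,-1,0,0,156,0,0,0,-1,0,0,160,0,0,0,-1,0,0,162,0,0,0,-1,0,0,162,0,0,0,-1,0,0,162,0,0,0,-1])

```text
time_s: 7.87
ee_pos: [0.563, 0.258, 0.0311]
ee_rot: [0.999, 0.045, 0.0, -0.0]
ft_force: [-0.0, -0.3, -4.8]
finger_gap: 0.0104
grasp_force: 50.0
```

Call:
carry_out(moves=[0,0,1,0,0,0,-1,0,0,2,0,0,0,-1,0,0,3,0,0,0,-1,0,0,3,0,0,0,-1,0,0,3,0,0,0,-1])

```text
time_s: 8.28
ee_pos: [0.5632, 0.2582, 0.0288]
ee_rot: [0.999, 0.045, 0.001, -0.0]
ft_force: [-5.6, -1.0, 12.8]
finger_gap: 0.0104
grasp_force: 50.0
```

Call:
carry_out(moves=[0,0,-1,0,0,0,-1,0,0,-1,0,0,0,-1,0,0,-1,0,0,0,1,0,0,-1,0,0,0,1,0,0,-1,0,0,0,1,0,0,-1,0,0,0,1,0,0,-1,0,0,0,1,0,0,-1,0,0,0,1,0,0,-1,0,0,0,1,0,0,-1,0,0,0,1])

```text
time_s: 9.12
ee_pos: [0.5626, 0.2578, 0.0284]
ee_rot: [0.999, 0.045, -0.0, -0.0]
ft_force: [0.7, 0.5, -0.1]
finger_gap: 0.0603
grasp_force: 0.0
```

Call:
carry_out(moves=[0,0,-10,0,0,0,1,0,0,-35,0,0,0,1,0,0,-75,0,0,0,1,0,0,-115,0,0,0,1,0,0,-155,0,0,0,1,0,0,-190,0,0,0,1,0,0,-190,0,0,0,1])

```text
time_s: 9.7
ee_pos: [0.5649, 0.2593, 0.2268]
ee_rot: [0.999, 0.045, 0.005, -0.002]
ft_force: [-0.5, 0.1, -0.2]
finger_gap: 0.094
grasp_force: 0.0
```

```bash
python3 - <<'E'
from h import *
import json
np.set_printoptions(precision=4,suppress=True)
s=observe();print(s["time_s"],s["ee_pos"],R.from_quat(s["ee_rot"]).as_rotvec(),s["ft_force"],s["finger_gap"])
P=camera_params("wrist");w=camera("wrist");a=camera("scene");t=camera("top");T=camera_params("top");cv2.imwrite("pics/t4.png",t);cv2.imwrite("pics/s4.png",a)
cv2.imwrite("pics/mix4.png",np.vstack([cv2.resize(t[150:260,340:450],(440,440),interpolation=2)[:340].repeat(1,1),cv2.resize(w[:400],(440,275))]))
for c,Q in(("wrist",P),("top",T),("scene",camera_params("scene"))):
  for l,z in(("idler",.064),("post_top",.064),("tensioner",.03),("housing",.07),("cover",.011)):
    for d in spot_in(l,c)[:2]:
        e=d["extent"];print(c,l,round(d["p"],2),e,atz(Q,(e[0]+e[2])/2,(e[1]+e[3])/2,z))
E
```

```text
9.7 [0.5649 0.2593 0.2268] [-3.1347 -0.141  -0.0146] [-0.4785  0.0588 -0.2167] 0.09404414886292638
wrist post_top 0.52 [469.0, 156.0, 526.0, 259.6] [0.5579 0.0322 0.064 ]
wrist tensioner 0.67 [634.7, 265.3, 640.0, 289.9] [ 0.4642 -0.2199  0.03  ]
wrist housing 0.86 [582.5, 156.0, 640.0, 290.5] [ 0.5523 -0.109   0.07  ]
wrist housing 0.54 [511.5, 8.5, 599.2, 90.2] [0.7385 0.0177 0.07  ]
wrist cover 0.67 [244.2, 90.2, 394.7, 262.0] [0.5688 0.2557 0.011 ]
top tensioner 0.69 [384.6, 189.1, 406.1, 233.6] [ 0.4982 -0.2682  0.03  ]
top housing 0.93 [359.9, 163.6, 427.8, 244.6] [ 0.5164 -0.2545  0.07  ]
top housing 0.4 [311.6, 172.0, 322.7, 216.4] [ 0.5408 -0.0161  0.07  ]
top cover 0.77 [228.6, 151.6, 261.8, 213.0] [0.5816 0.2152 0.011 ]
top cover 0.45 [407.0, 276.1, 427.4, 296.5] [ 0.2632 -0.342   0.011 ]
scene post_top 0.32 [230.1, 142.3, 316.0, 207.4] [ 0.5381 -0.2136  0.064 ]
scene tensioner 0.55 [256.6, 164.9, 297.2, 179.6] [ 0.5007 -0.2494  0.03  ]
scene tensioner 0.35 [227.5, 143.2, 314.4, 208.7] [ 0.5293 -0.2454  0.03  ]
scene housing 0.82 [231.8, 144.2, 312.0, 211.5] [ 0.553  -0.1973  0.07  ]
scene housing 0.55 [300.7, 242.4, 402.2, 319.7] [0.6024 0.2913 0.07  ]
scene cover 0.86 [303.7, 240.7, 404.7, 322.3] [0.5688 0.2713 0.011 ]
scene cover 0.22 [230.6, 140.9, 315.2, 208.5] [ 0.5097 -0.2649  0.011 ]
```

View pics/mix4.png

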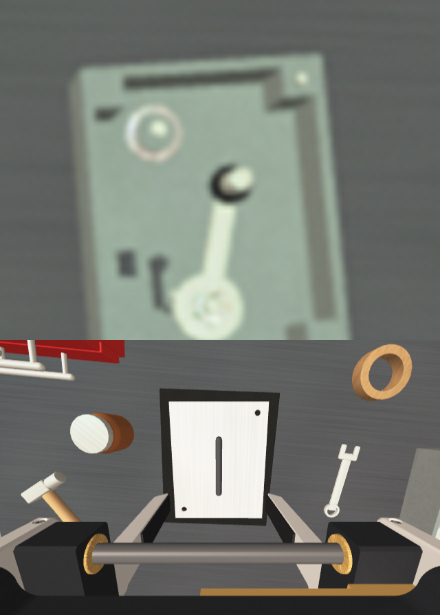

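The cover lies flat and central on the mat: wrist picture, white plate inside the black border. The housing is open, with the post top at crop (241,177), which is about (400,194) in the full top picture. The pulley is at upper left and the pivot at the bottom. Next I go over the housing.

Call:
carry_out(moves=[-73,526,0,0,0,0,0.06,-73,526,0,0,0,0,0.06,-73,526,0,0,0,0,0.06,-73,526,0,0,0,0,0.06,-73,526,0,0,0,0,0.06,-73,526,0,0,0,0,0.06,-73,526,0,0,0,0,0.06,-73,526,0,0,0,0,0.06,-73,526,0,0,0,0,0.06,-73,526,0,0,0,0,0.06,-73,526,0,0,0,0,0.06,-73,526,0,0,0,0,0.06,-73,526,0,0,0,0,0.06,-73,526,0,0,0,0,0.06,-73,526,0,0,0,0,0.06,-73,526,0,0,0,0,0.06,-73,526,0,0,0,0,0.06,-73,526,0,0,0,0,0.06])

```text
time_s: 12.1
ee_pos: [0.5375, -0.2714, 0.2186]
ee_rot: [0.999, 0.046, 0.0, -0.0]
ft_force: [0.1, -0.0, -1.5]
finger_gap: 0.0499
grasp_force: 0.0
```

```bash
python3 - <<'E'
from h import *
import json
np.set_printoptions(precision=4,suppress=True)
s=observe();print(s["time_s"],s["ee_pos"],R.from_quat(s["ee_rot"]).as_rotvec(),s["ft_force"],s["finger_gap"],s["qpos"])
P=camera_params("wrist");w=camera("wrist");cv2.imwrite("pics/w5.png",w);json.dump({k:np.array(v).tolist() for k,v in P.items()},open("w5.json","w"))
for l in("idler","post_top","tensioner","housing"):
    for d in spot_in(l,"wrist")[:2]:print(l,round(d["p"],2),d["extent"])
for p in((.5476,-.2745,.064),(.5476,-.2745,.03),(.4486,-.2583,.036)):print(proj(P,p))
print(atz(camera_params("top"),400.3,194.2,.064))
E
```

```text
12.1 [ 0.5375 -0.2714  0.2186] [-3.1381 -0.1439 -0.0005] [ 0.07   -0.0206 -1.5028] 0.0499018022961845 [ 0.5531  0.3707 -0.1758  1.6543  0.07    1.1226 -1.1204]
idler 0.64 [104.9, 98.1, 137.1, 214.3]
idler 0.57 [307.0, 160.0, 329.1, 186.5]
post_top 0.66 [306.1, 161.1, 329.6, 186.3]
tensioner 0.89 [283.1, 159.5, 329.3, 254.2]
tensioner 0.71 [441.6, 224.1, 475.5, 267.7]
housing 0.9 [208.0, 92.8, 381.7, 294.6]
[319.5849 178.63  ]
[319.2909 173.7065]
[300.8249 244.5936]
[ 0.5488 -0.2761  0.064 ]
```

View pics/w5.png

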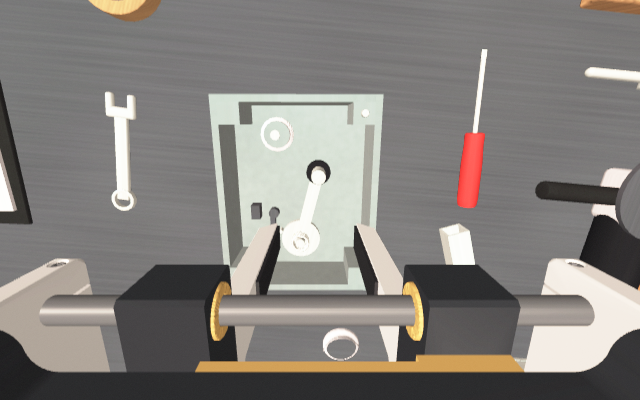

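The wrist picture shows the post top at about (319,177) on the black roller (318,173). The pivot is at (300,240) and the pulley at (277,134). The measured points match the prediction within 2 px. I'll triangulate the height and work out the moves.

```bash
python3 - <<'E'
from h import *
import json
np.set_printoptions(precision=4,suppress=True)
P=json.load(open("w5.json"));T=camera_params("top")
print(tri([ray(P,319,177),ray(T,400.3,194.2)]),atz(P,319,177,.064),atz(P,300.5,238.5,.036))
s=observe();p=s["ee_pos"];M=R.from_quat(s["ee_rot"]).as_matrix()
post=np.array([.548,-.275]);yaw=.09
e=np.array([np.cos(yaw),np.sin(yaw)]);n=np.array([-e[1],e[0]])
piv=post-(.097*e-.025*n);print("piv",piv)
print("to post",M.T@(np.array([*post,.037])-p)*1000)
a0=yaw+np.arctan2(-25,97)
for t in(.1,.2,.3,.4,.45,.5,.54,.56):
    q=piv+.1002*np.array([np.cos(a0+t),np.sin(a0+t)]);print(t,M.T@np.array([*(q-post),0])*1000)
E
```

```text
(array([ 0.5492, -0.2746,  0.0659]), [np.float64(0.0012081236666310162), np.float64(0.001208123666630885)]) [ 0.5495 -0.2736  0.064 ] [ 0.4575 -0.2572  0.036 ]
piv [ 0.4491 -0.2588]
to post [ 10.4762   3.6447 181.531 ]
0.1 [ 2.0447 -9.8034 -0.0001]
0.2 [  3.0706 -19.7666  -0.0003]
0.3 [  3.0967 -29.7823  -0.0006]
0.4 [  2.1229 -39.7507  -0.0009]
0.45 [  1.2635 -44.6859  -0.0011]
0.5 [  0.1587 -49.5721  -0.0014]
0.54 [ -0.9002 -53.4374  -0.0016]
0.56 [ -1.4875 -55.3534  -0.0017]
```

Call:
carry_out(moves=[11,3,35,0,0,0,0.06,11,3,75,0,0,0,0.06,11,3,110,0,0,0,0.06,11,3,135,0,0,0,0.06,11,3,155,0,0,0,0.06,11,3,170,0,0,0,0.06,11,3,180,0,0,0,0.06,11,3,180,0,0,0,-1,11,3,180,0,0,0,-1,11,3,180,0,0,0,-1,11,3,180,0,0,0,-1,11,3,180,0,0,0,-1,11,3,180,0,0,0,-1,11,3,180,0,0,0,-1,11,3,180,0,0,0,-1,11,3,180,0,0,0,-1], force=30)

```text
time_s: 13.68
ee_pos: [0.5488, -0.2728, 0.0392]
ee_rot: [0.999, 0.046, 0.0, -0.001]
ft_force: [-1.6, 9.6, 7.1]
finger_gap: 0.0175
grasp_force: 30.0
```

Call:
carry_out(moves=[1,-4,0,0,0,0,-1,2,-10,0,0,0,0,-1,3,-16,0,0,0,0,-1,3,-22,0,0,0,0,-1,3,-28,0,0,0,0,-1,3,-34,0,0,0,0,-1,2,-40,0,0,0,0,-1,1,-45,0,0,0,0,-1,0,-50,0,0,0,0,-1,-1,-55,0,0,0,0,-1,-1,-55,0,0,0,0,-1,-1,-55,0,0,0,0,-1,-1,-55,0,0,0,0,-1,-1,-55,0,0,0,0,-1,-1,-55,0,0,0,0,-1])

```text
time_s: 14.93
ee_pos: [0.5436, -0.2214, 0.0396]
ee_rot: [0.999, 0.044, 0.001, 0.001]
ft_force: [4.9, -6.3, -0.5]
finger_gap: 0.017
grasp_force: 30.0
```

```bash
python3 - <<'E'
from h import *
np.set_printoptions(precision=4,suppress=True)
s=observe();print(s["time_s"],s["ee_pos"],R.from_quat(s["ee_rot"]).as_rotvec(),s["ft_force"],s["finger_gap"],s["grasp_force"])
p=s["ee_pos"][:2]-np.array([.4491,-.2588]);print("angle",np.arctan2(p[1],p[0])-.09+np.arctan2(25,97))
w=camera("wrist");t=camera("top");a=camera("scene")
cv2.imwrite("pics/mix6.png",np.vstack([np.hstack([cv2.resize(t[150:260,340:450],(320,320),interpolation=2),cv2.resize(a[120:220,220:320],(320,320),interpolation=2)]),w[60:320]]))
E
```

```text
14.9333 [ 0.5436 -0.2214  0.0396] [3.1364 0.1396 0.0046] [ 4.9477 -6.3211 -0.5214] 0.017032098684792125 29.999969601631165
angle 0.5390810764233748
```

View pics/mix6.png

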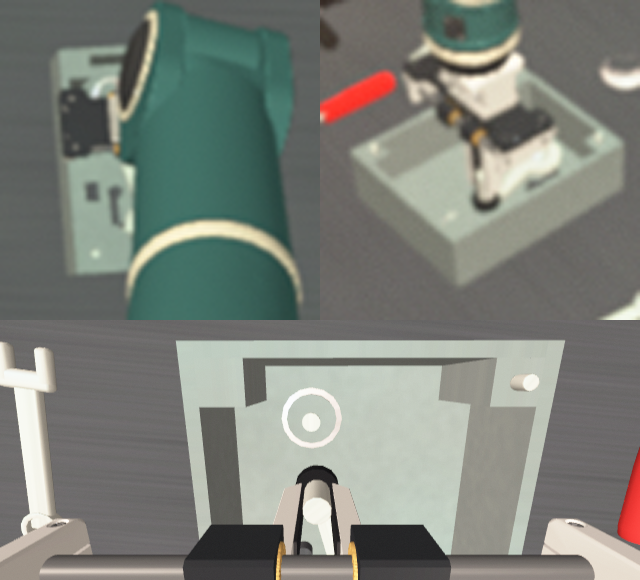

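The post is gripped between the fingers (wrist part, about (316,500)). The spring pushes back with about 6 N, and the angle is 0.52–0.54 rad by TCP displacement. I'm handing it in.

```bash
python3 -c "
from workcell import *
print(job_done())"
```

```text
the job is handed in; nothing more can be done
None
```

The cover lies flat, handle up, in the middle of the mat and is released. The tensioner arm is gripped and held at about 0.53 rad, past the 0.40 click; I handed the job in at about 15 s, and no verdict came back.

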